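Kit the bench tray: steel block under, ring mandrel over

ROBOT

A 6-joint arm with a two-finger parallel gripper is mounted at the origin on a cart in front of the work surface, level with it; the furniture and walls round the work are solid. World frame = base frame: x ahead of the robot, y to its left, z up, the work surface at z = 0. Lengths are in m, angles in rad, forces in N, time in s.
With the tool pointing down it reaches from about 0.25 to 0.725 m from the base axis. Payload 4 kg.
Tool frame: the origin (TCP) lies at the very end of the fingers, on their centre line; the grasp point (between the pads) lies 19 mm behind it; y points along the fingers, z is the direction in which the jaws open and shut, and the axes are right-handed (so a half turn about y gives the same grasp; the last joint's range is limited). The gripper opens to 85 mm and grips with 20 to 120 N. Pads are 22 mm wide; open, the fingers measure 114 mm over their backs; the gripper's body (76 mm by 85 mm) begins 54 mm behind the grasp point. The pads swing forward as they close: fully open they stand 13 mm farther back than shut.
Start: joints at [-1.289, 0.241, 0.005, 1.335, 0, 1.571], TCP at [0.139, -0.48, 0.231] pointing down, gripper open.
Joint ranges: [-2.72, 2.72], [-1.05, 1.87], [-1.09, 1.28], [-1.99, 2.15], [-1.42, 1.44], [-3.14, 3.14]. Speed limits (rad/s): [2.79, 2.79, 3.14, 3.14, 3.14, 3.14].

INTERFACE

Orientations are given as a unit quaternion [x, y, z, w].
In Python, from workcell import bot gives the robot as it stands. The module is installed in compiled form; this text tells all that it offers.
- The arm moves only by the tool move_arm, never from a script. Its argument "increments" is a list of rows, each an object with "grip": the closure, from 0 (fully open) to 1 (shut); "linear": the shift along the tool's x, y, z scaled (see below), a list of three; "twist": the turn about the tool's y scaled (see below). A call has exactly 5 rows; each row shifts and turns the pose as measured when the row begins, along the tool's axes as they then stand; what a row does not reach is not made up. The controller multiplies each number of a shift by 0.2 m and each number of a turn by 2 rad. A row lasts 1/10 s, in which the tool goes at most 50 mm and 8.59 degrees, less where a joint would pass 70% of its speed; a pose out of reach is approached as far as the arm can. A call with a number of a shift or a turn outside -1 to 1 is refused whole. A call with a gripper value outside its range is refused whole. The fingers move at their own pace and stop on an object; the grip force is fixed at half the most. Time passes only in rows, so rows that do not move let the fingers close, or fill a call up. It gives the time, the measured TCP pose, the force and the opening at its end, in the units of the state.
- bot.get_obs(): the state, without advancing time (a new reading comes with each control period).
- bot.camera(name): name is "scene" or "top" or "wrist"; returns (picture, depth): 420x560x3 uint8, blue, green, red; 420x560 float32, m along the optical axis (not along the pixel's ray), 0 where there is no reading.
- bot.camera_params(name): a dict with "camera_matrix" (3x3 intrinsics, pixels), "rvec" (rotation vector, rad) and "tvec" (3), from world to camera coordinates, as OpenCV has them; the wrist camera has in their place "T_tool_cam" (4x4, takes a point from camera to tool coordinates, whose origin is the TCP and whose axes are the tool frame's). Camera axes: x right, y down, z forward; pixel columns grow to the right and rows downward; lengths in m; the calibration is good to about 2 mm. A picture is of the moment at which its call begins: read the wrist's pose just before it. camera_params takes no time and is no camera call.
- bot.job_done(): hands the job in, once; it reports no verdict.
The state is a dict: "clock": time; "joint_pos": joint angles; "joint_vel": joint speeds; "tau": joint torques, N m; "eef_pos": TCP position; "tool_rot": TCP orientation; "ft_force": force on the tool from outside, world axes, zero at the start; "ft_torque": the same for the moment, N m; "grip_width": finger opening in m.
Only numpy, scipy, OpenCV 4.12 (cv2) and the standard library are available. Lean on these libraries where they do the work, as an engineer would, in place of code of your own. Each camera call takes 0.05 s, during which the arm holds its last target. There are 200 camera calls.

TASK

Make up the wooden kit tray: first lay the round steel bench block flat on the tray's floor between the four brass pegs, then lay the steel ring mandrel along the tray in its two notched saddles, so that it bridges over the block. Centre the mandrel roughly between the saddles; either end may point either way.

Things in the scene. Friction and masses are not known exactly. Their poses are not given: they have to be found in the camera images.
- kit_tray: Low pale-wood tray, 150 (its x) by 230 mm (its y), fixed to the worktop, y roughly away from the robot. Origin: centre of its underside; z up. Floor top at z = 8 mm; rim 6 mm thick, top at z = 18. The block's place is the centre, a thin cork disc between four brass pegs 8 mm thick at x = +-27, y = +-27 mm, tops at z = 18.
- saddle_mid (a point): Point midway between the tray's two darker wooden saddles, 28 mm above the tray's underside, axes as the tray's. Saddles stand across the tray at y = +-78 mm (14 mm thick, 78 mm wide); each has a flat-bottomed notch 38 mm wide centred on x = 0, bottom at this point's height, cheeks rising 17 mm higher. The mandrel lies along y, its underside at this height.
- block_center (a point): Centre of the round bench block: a plain solid disc of dark steel, 52 mm across, 12 mm thick, 0.15 to 0.27 kg, lying flat on the worktop. Not the taller pale lidded tin (51 mm across, 20 mm high) near it; either may be the farther to the left. The point is 6 mm above its underside; z is the disc's axis.
- mandrel_center (a point): Middle of the ring mandrel: a straight, slightly tapered grey steel bar with size lines, 210 mm long along its y, up to 23 mm wide and 22 high (it grips as a bar 18 mm square), 0.2 to 0.4 kg, on the worktop, pointing roughly away from the robot. Not the flat wooden emery stick at the back. The point is half-way along, 9 mm above its underside; z up.
Not all that is in view belongs to the job. What is shaped like the part that bears block_center but blue is not meant.

How it is judged:
By the outcome, as a careful person would: the job done as asked, in the order asked, and still so for the second after the job is handed in, with the robot touching nothing.
It also fails if it takes over 51 s, if anything falls off the work surface, if the arm or the gripper's body presses on something with over 40 N, if the wrist force passes 120 N, or if a joint passes its speed limit or range.

## Working session

There is one attempt and no reset: what is moved stays moved. The work goes in short steps, Python scripts to look and compute and a tool call to move; the robot and the scene stay as the last step left them, time stands still between calls to the robot, and variables do not carry over. Pictures are saved under pics/ and viewed, about 8 in all and at most 12, crops included, and the job is handed in when it is done.

Besides the shell and the picture viewer there is one more tool, called after "Request:" as name(argument=value, ...), one argument or row to a line, values as JSON. move_arm: Moves the arm, as the interface text tells. Its arguments: {"type":"object","properties":{"increments":{"type":"array"}},"required":["increments"]}

```bash
mkdir -p pics; cat > h.py <<'E'
import numpy as np, cv2
from workcell import bot
from scipy.spatial.transform import Rotation as R
def cam(n):
    p=bot.camera_params(n); o=bot.get_obs(); im,d=bot.camera(n); K=np.array(p["camera_matrix"])
    if n=="wrist":
        T=np.eye(4);T[:3,:3]=R.from_quat(o["tool_rot"]).as_matrix();T[:3,3]=o["eef_pos"]
        W=T@np.array(p["T_tool_cam"])
    else:
        M=np.eye(4);M[:3,:3]=cv2.Rodrigues(np.array(p["rvec"],float))[0];M[:3,3]=np.ravel(p["tvec"]);W=np.linalg.inv(M)
    return im,d,K,W
def ray(K,W,uv,z):
    uv=np.atleast_2d(np.array(uv,float)); r=np.c_[uv,np.ones(len(uv))]@np.linalg.inv(K).T@W[:3,:3].T
    o=W[:3,3]; return o+r*((z-o[2])/r[:,2])[:,None]
def cloud(d,K,W):
    v,u=np.indices(d.shape); P=np.stack([u,v,np.ones_like(u)],-1)@np.linalg.inv(K).T*d[...,None]
    return P@W[:3,:3].T+W[:3,3]
E
python3 - <<'E'
from h import *
for n in("top","scene"):
    im,d,K,W=cam(n); cv2.imwrite(f"pics/{n}1.png",im); np.savez(n,im=im,d=d,K=K,W=W); print(n,W.round(3),K)
print(bot.get_obs()); print(bot.camera_params("wrist"))
E
```

```text
top [[-0.019 -0.996  0.089  0.478]
 [-1.     0.018 -0.018  0.028]
 [ 0.017 -0.089 -0.996  1.191]
 [ 0.     0.     0.     1.   ]] [[467.23102061   0.         286.69333748]
 [  0.         467.23102061 200.06644715]
 [  0.           0.           1.        ]]
scene [[-0.875 -0.333  0.351  0.221]
 [-0.483  0.577 -0.659  0.639]
 [ 0.017 -0.746 -0.666  0.689]
 [ 0.     0.     0.     1.   ]] [[423.90999229   0.         281.30510336]
 [  0.         423.90999229 198.11145939]
 [  0.           0.           1.        ]]
{'clock': 0.1, 'joint_pos': array([-1.28904279e+00,  2.41369726e-01,  3.85066350e-03,  1.33520259e+00,
        1.91314138e-05,  1.57077016e+00]), 'joint_vel': array([-0.00020817, -0.00321371,  0.00293681,  0.00131413,  0.00051443,
        0.00194505]), 'tau': array([-1.81553169e-04, -3.73137867e+01,  2.53009701e+01,  1.08454633e-02,
        8.22517359e-05,  2.16032436e-05]), 'eef_pos': array([ 0.138867  , -0.47973442,  0.23048279]), 'tool_rot': array([-0.09938373,  0.70077495, -0.69942513,  0.09920598]), 'ft_force': array([ 0.04858665, -0.43788493,  0.00100182]), 'ft_torque': array([-0.03222266,  0.01332756,  0.00917545]), 'grip_width': 0.08554947315074865}
{'camera_matrix': array([[340.10485131,   0.        , 277.05294816],
       [  0.        , 340.10485131, 208.66759489],
       [  0.        ,   0.        ,   1.        ]]), 'T_tool_cam': array([[ 8.63051690e-04,  9.64024836e-01,  2.65810780e-01,
        -6.84844186e-02],
       [ 5.71678334e-04, -2.65811311e-01,  9.64024906e-01,
        -1.42684558e-01],
       [ 9.99999464e-01, -6.80045061e-04, -7.80521013e-04,
        -3.94469712e-04],
       [ 0.00000000e+00,  0.00000000e+00,  0.00000000e+00,
         1.00000000e+00]])}
```

View pics/top1.png

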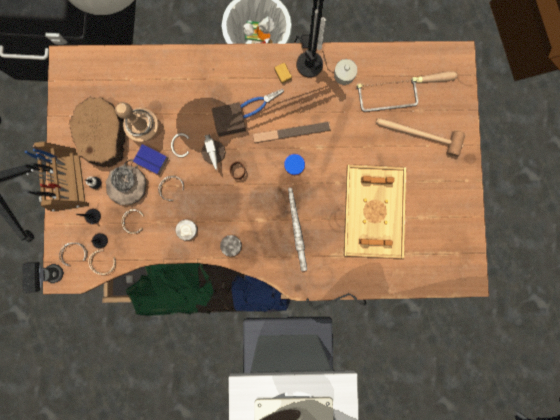

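View pics/scene1.png

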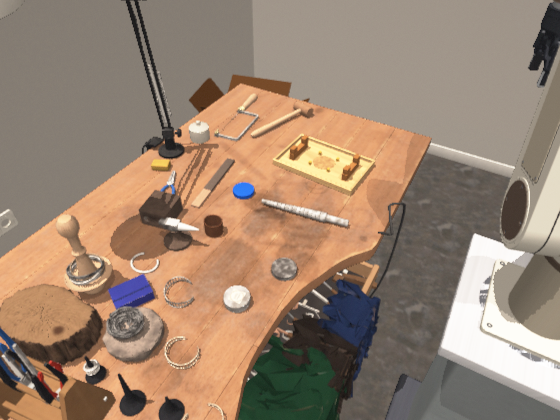

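Top view candidates: dark grey disc at (231,245), pale disc/tin at (186,230), blue disc at (294,164). The dark grey disc fits "dark steel"; I'll confirm it in an enlarged crop. The mandrel runs (291,190)–(304,269), and the tray is centred near (376,211).

```bash
python3 - <<'E'
from h import *
A={n:dict(np.load(n+".npz")) for n in("top","scene")}
a=A["top"]; im=a["im"]; P=cloud(a["d"],a["K"],a["W"])
c1=cv2.resize(im[205:285,160:325],None,fx=4.8,fy=4.8,interpolation=3)[:, :790]
s=A["scene"]["im"]; c2=cv2.resize(s[180:320,200:360],None,fx=2.4,fy=2.4); 
out=np.zeros((390+0,790,3),np.uint8); out[:384,:790]=c1[:384]
cv2.imwrite("pics/crop.png",out)
for n,u,v in(("dark",231,245),("pale",186,230),("blue",294,164),("table",260,230)):
    print(n,P[v,u].round(4), np.median(P[v-3:v+4,u-3:u+4,2]).round(4))
H=P[...,2]
# heights masks
def comp(box,z0,z1):
    x0,y0,x1,y1=box; m=np.zeros(H.shape,np.uint8); m[y0:y1,x0:x1]=((H>z0)&(H<z1))[y0:y1,x0:x1]; 
    n,l,st,_=cv2.connectedComponentsWithStats(m); k=1+st[1:,4].argmax(); return l==k
m=comp((215,230,248,262),.006,.03); q=P[m]; print("dark",m.sum(),q.mean(0),np.ptp(q,0), cv2.minEnclosingCircle(q[:,:2].astype(np.float32)))
m=comp((165,212,206,250),.006,.04); q=P[m]; print("pale",m.sum(),np.median(q,0),np.ptp(q,0))
m=comp((275,180,320,280),.008,.04); q=P[m]; print("mand",m.sum(),cv2.minAreaRect(q[:,:2].astype(np.float32)),np.percentile(q[:,2],[5,50,95]))
m=comp((335,155,415,265),.006,.06); q=P[m]; r=cv2.minAreaRect(q[:,:2].astype(np.float32));print("tray",m.sum(),r,cv2.boxPoints(r))
hs=cv2.cvtColor(im,cv2.COLOR_BGR2HSV)
print([ (n,im[v,u],hs[v,u]) for n,u,v in(("tray",360,190),("wood",330,230),("mand",298,230),("dark",231,245))])
E
```

```text
dark [0.4724 0.1482 0.0125] 0.0132
pale [0.5117 0.2586 0.0222] 0.0215
blue [ 0.675  -0.014   0.0117] 0.0125
table [0.5087 0.0754 0.004 ] 0.0006
dark 352 [0.47070409 0.15077675 0.01258296] [0.05005865 0.05589436 0.01164911] ((0.47166991233825684, 0.15409213304519653), 0.029620813205838203)
pale 344 [0.51171009 0.26022166 0.02030938] [0.05060877 0.05088727 0.01955504]
mand 548 ((0.5095353722572327, -0.01657930761575699), (0.20977681875228882, 0.021736256778240204), 8.715241432189941) [0.01273803 0.01778902 0.0235249 ]
tray 5011 ((0.5508695244789124, -0.2185421586036682), (0.15598607063293457, 0.23517799377441406), 86.2086181640625) [[ 0.42838067 -0.28858906]
 [ 0.663044   -0.3041399 ]
 [ 0.6733584  -0.14849526]
 [ 0.43869507 -0.1329444 ]]
[('tray', array([148, 225, 249], dtype=uint8), array([ 23, 103, 249], dtype=uint8)), ('wood', array([ 92, 124, 172], dtype=uint8), array([ 12, 119, 172], dtype=uint8)), ('mand', array([195, 213, 222], dtype=uint8), array([ 20,  31, 222], dtype=uint8)), ('dark', array([115, 128, 139], dtype=uint8), array([ 16,  44, 139], dtype=uint8))]
```

View pics/crop.png

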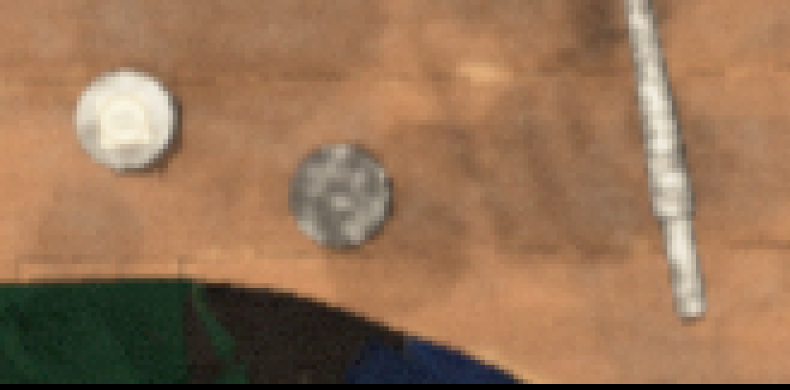

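The crop shows the dark grey disc (crop ~340,195; flat, 12.5 mm high by depth) and the pale lidded tin (~127,120; 21 mm high). The dark disc is the block. The mandrel lies to the right.

```bash
cat >> h.py <<'E'
def to(x,y,z,ang=None):
    o=bot.get_obs(); r=R.from_quat(o["tool_rot"]).as_matrix(); d=np.array([x,y,z])-o["eef_pos"]
    a=np.degrees(np.arctan2(r[1,2],r[0,2])); print("t",round(o["clock"],2),"pos",o["eef_pos"].round(4),"ang",a.round(2),"down",r[:,1].round(3),"F",np.round(o["ft_force"],1),"w",round(o["grip_width"],4))
    print("units",(r.T@d/.2).round(4), "twist",None if ang is None else (np.radians(a-ang)/2).round(4))
E
python3 -c "
from h import *
to(.45,.14,.15,-93.8)"
```

```text
t 0.1 pos [ 0.1389 -0.4797  0.2305] ang -73.86 down [-0.001  0.002 -1.   ] F [ 0.  -0.4  0. ] w 0.0855
units [-2.3559  0.4074 -2.5431] twist 0.1741
```

Request:
move_arm(
  increments=[
    {"grip": 0, "linear": [-0.168, 0.02, -0.181], "twist": 0},
    {"grip": 0, "linear": [-0.168, 0.02, -0.181], "twist": 0},
    {"grip": 0, "linear": [-0.168, 0.02, -0.181], "twist": 0},
    {"grip": 0, "linear": [-0.168, 0.02, -0.181], "twist": 0},
    {"grip": 0, "linear": [-0.168, 0.02, -0.181], "twist": 0},
  ],
)

```text
clock: 0.6
eef_pos: [0.2499, -0.2596, 0.2072]
tool_rot: [-0.095, 0.702, -0.699, 0.094]
ft_force: [1.6, -0.3, 0.1]
grip_width: 0.0853
```

Request:
move_arm(
  increments=[
    {"grip": 0, "linear": [-0.168, 0.02, -0.181], "twist": 0},
    {"grip": 0, "linear": [-0.168, 0.02, -0.181], "twist": 0},
    {"grip": 0, "linear": [-0.168, 0.02, -0.181], "twist": 0},
    {"grip": 0, "linear": [-0.168, 0.02, -0.181], "twist": 0},
    {"grip": 0, "linear": [-0.168, 0.02, -0.181], "twist": 0},
  ],
)

```text
clock: 1.1
eef_pos: [0.362, -0.037, 0.1872]
tool_rot: [-0.094, 0.702, -0.7, 0.094]
ft_force: [1.3, -1.1, 0.0]
grip_width: 0.0854
```

```bash
python3 -c "
from h import *
to(.45,.14,.15,-93.8)"
```

```text
t 1.1 pos [ 0.362  -0.037   0.1872] ang -74.75 down [-0.     0.003 -1.   ] F [ 1.3 -1.1  0. ] w 0.0854
units [-0.657   0.1885 -0.7377] twist 0.1662
```

Request:
move_arm(
  increments=[
    {"grip": 0, "linear": [-0.165, 0.047, -0.184], "twist": 0},
    {"grip": 0, "linear": [-0.165, 0.047, -0.184], "twist": 0},
    {"grip": 0, "linear": [-0.165, 0.047, -0.184], "twist": 0},
    {"grip": 0, "linear": [-0.165, 0.047, -0.184], "twist": 0},
    {"grip": 0.3, "linear": [0, 0, 0], "twist": 0.07},
  ],
)

```text
clock: 1.6
eef_pos: [0.4578, 0.1087, 0.1491]
tool_rot: [-0.075, 0.717, -0.689, 0.073]
ft_force: [-0.1, -1.1, -0.3]
grip_width: 0.0731
```

Request:
move_arm(
  increments=[
    {"grip": 0.3, "linear": [0, 0, 0], "twist": 0.06},
    {"grip": 0.3, "linear": [0, 0, 0], "twist": 0.04},
    {"grip": 0.3, "linear": [0, 0, 0], "twist": 0},
    {"grip": 0.3, "linear": [0, 0, 0], "twist": 0},
    {"grip": 0.3, "linear": [0, 0, 0], "twist": 0},
  ],
)

```text
clock: 2.1
eef_pos: [0.4622, 0.0602, 0.1457]
tool_rot: [-0.034, 0.734, -0.678, 0.02]
ft_force: [0.3, 0.7, -0.2]
grip_width: 0.0597
```

```bash
python3 - <<'E'
from h import *
im,d,K,W=cam("wrist"); cv2.imwrite("pics/w1.png",im); np.savez("wrist",im=im,d=d,K=K,W=W)
P=cloud(d,K,W); H=P[...,2]
to(.471,.151,.05,-93.8)
m=((H>.006)&(H<.018)&(abs(P[...,0]-.471)<.05)&(abs(P[...,1]-.151)<.05)).astype(np.uint8)
n,l,st,_=cv2.connectedComponentsWithStats(m); k=1+st[1:,4].argmax(); q=P[l==k]
print(st[k],q.mean(0),cv2.minEnclosingCircle(q[:,:2].astype(np.float32)))
E
```

```text
t 2.15 pos [0.4621 0.0603 0.1457] ang -85.6 down [-0.023  0.079 -0.997] F [0.2 0.  0.1] w 0.0598
units [-0.0875  0.5119 -0.4084] twist 0.0715
[ 155  144   63   61 3000] [0.47360836 0.14963018 0.01193731] ((0.4725431501865387, 0.1507084220647812), 0.02655736543238163)
```

View pics/w1.png

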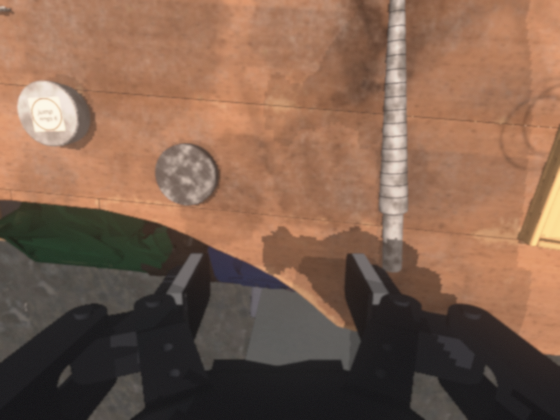

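The wrist view shows the dark block at (186,174), the tin at (47,112) and the mandrel at (395,130), with the fingers narrowed. The block measures (0.473,0.150). The twist made the pose drift and tilt, so I check how zero rows and small twists behave.

Request:
move_arm(
  increments=[
    {"grip": 0.3, "linear": [0, 0, -0.2], "twist": 0},
    {"grip": 0.3, "linear": [-0.04, 0, -0.2], "twist": 0},
    {"grip": 0.3, "linear": [0, 0, 0], "twist": 0},
    {"grip": 0.3, "linear": [0, 0, 0], "twist": 0},
    {"grip": 0.3, "linear": [0, 0, 0], "twist": 0},
  ],
)

```text
clock: 2.65
eef_pos: [0.4684, 0.1046, 0.1542]
tool_rot: [-0.059, 0.746, -0.662, 0.043]
ft_force: [0.2, -0.4, 1.1]
grip_width: 0.0597
```

```bash
python3 -c "
from h import *
to(.473,.150,.06,-93.8);o=bot.get_obs();print(o['joint_pos'].round(3),o['joint_vel'].round(3))"
```

```text
t 2.65 pos [0.4684 0.1046 0.1542] ang -81.78 down [-0.032  0.116 -0.993] F [ 0.2 -0.4  1.1] w 0.0597
units [-0.0626  0.4933 -0.1638] twist 0.1049
[ 0.144  0.261 -0.181  1.144  0.119  3.141] [ 0.012  0.003  0.003  0.004 -0.002  0.002]
```

Joint 6 ran into its limit (3.14) and the tool tilted about 7° through joint 5. I turn back the other way and see whether the tilt goes.

Request:
move_arm(
  increments=[
    {"grip": 0.3, "linear": [0, 0, 0], "twist": -0.075},
    {"grip": 0.3, "linear": [0, 0, 0], "twist": -0.075},
    {"grip": 0.3, "linear": [0, 0, 0], "twist": -0.075},
    {"grip": 0.3, "linear": [0, 0, 0], "twist": -0.075},
    {"grip": 0.3, "linear": [0, 0, 0], "twist": -0.075},
  ],
)

```text
clock: 3.15
eef_pos: [0.4678, 0.1043, 0.1539]
tool_rot: [-0.3, 0.677, -0.594, 0.314]
ft_force: [0.4, 0.5, 0.5]
grip_width: 0.0603
```

```bash
python3 -c "
from h import *
to(.473,.150,.06,-93.8);o=bot.get_obs();print(o['joint_pos'].round(3),o['joint_vel'].round(3))"
```

```text
t 3.15 pos [0.4678 0.1043 0.1539] ang -38.29 down [-0.033  0.115 -0.993] F [0.4 0.5 0.5] w 0.0603
units [-0.1618  0.4916 -0.0749] twist 0.4844
[ 0.144  0.261 -0.182  1.144  0.119  2.386] [-2.000e-03 -1.000e-03 -4.000e-03  2.000e-03  0.000e+00 -1.489e+00]
```

Request:
move_arm(
  increments=[
    {"grip": 0.3, "linear": [0, 0, 0], "twist": -0.075},
    {"grip": 0.3, "linear": [0, 0, 0], "twist": -0.075},
    {"grip": 0.3, "linear": [0, 0, 0], "twist": -0.075},
    {"grip": 0.3, "linear": [0, 0, 0], "twist": -0.075},
    {"grip": 0.3, "linear": [0, 0, 0], "twist": -0.075},
  ],
)

```text
clock: 3.65
eef_pos: [0.467, 0.1032, 0.1535]
tool_rot: [-0.497, 0.516, -0.443, 0.54]
ft_force: [-0.2, -0.1, -0.4]
grip_width: 0.0596
```

Request:
move_arm(
  increments=[
    {"grip": 0.3, "linear": [0, 0, 0], "twist": -0.075},
    {"grip": 0.3, "linear": [0, 0, 0], "twist": -0.075},
    {"grip": 0.3, "linear": [0, 0, 0], "twist": -0.075},
    {"grip": 0.3, "linear": [0, 0, 0], "twist": -0.075},
    {"grip": 0.3, "linear": [0, 0, 0], "twist": -0.075},
  ],
)

```text
clock: 4.15
eef_pos: [0.4663, 0.1021, 0.1531]
tool_rot: [-0.625, 0.282, -0.23, 0.691]
ft_force: [0.5, 0.7, 0.3]
grip_width: 0.0597
```

Request:
move_arm(
  increments=[
    {"grip": 0.3, "linear": [0, 0, 0], "twist": -0.075},
    {"grip": 0.3, "linear": [0, 0, 0], "twist": -0.075},
    {"grip": 0.3, "linear": [0, 0, 0], "twist": -0.075},
    {"grip": 0.3, "linear": [0, 0, 0], "twist": -0.075},
    {"grip": 0.3, "linear": [0, 0, 0], "twist": -0.075},
  ],
)

```text
clock: 4.65
eef_pos: [0.4655, 0.1009, 0.1527]
tool_rot: [-0.666, 0.01, 0.016, 0.746]
ft_force: [-0.0, 0.9, 0.0]
grip_width: 0.0598
```

Request:
move_arm(
  increments=[
    {"grip": 0.3, "linear": [0, 0, 0], "twist": -0.075},
    {"grip": 0.3, "linear": [0, 0, 0], "twist": -0.075},
    {"grip": 0.3, "linear": [0, 0, 0], "twist": -0.075},
    {"grip": 0.3, "linear": [0, 0, 0], "twist": -0.075},
    {"grip": 0.3, "linear": [0, 0, 0], "twist": -0.075},
  ],
)

```text
clock: 5.15
eef_pos: [0.4648, 0.0998, 0.1523]
tool_rot: [-0.614, -0.263, 0.259, 0.698]
ft_force: [0.1, -0.4, 0.4]
grip_width: 0.0599
```

Request:
move_arm(
  increments=[
    {"grip": 0.3, "linear": [0, 0, 0], "twist": -0.075},
    {"grip": 0.3, "linear": [0, 0, 0], "twist": -0.075},
    {"grip": 0.3, "linear": [0, 0, 0], "twist": -0.075},
    {"grip": 0.3, "linear": [0, 0, 0], "twist": -0.075},
    {"grip": 0.3, "linear": [0, 0, 0], "twist": -0.075},
  ],
)

```text
clock: 5.65
eef_pos: [0.4641, 0.0987, 0.152]
tool_rot: [-0.476, -0.5, 0.466, 0.553]
ft_force: [-0.4, -0.5, -0.3]
grip_width: 0.0597
```

Request:
move_arm(
  increments=[
    {"grip": 0.3, "linear": [0, 0, 0], "twist": -0.075},
    {"grip": 0.3, "linear": [0, 0, 0], "twist": -0.075},
    {"grip": 0.3, "linear": [0, 0, 0], "twist": -0.075},
    {"grip": 0.3, "linear": [0, 0, 0], "twist": -0.075},
    {"grip": 0.3, "linear": [0, 0, 0], "twist": -0.075},
  ],
)

```text
clock: 6.15
eef_pos: [0.4634, 0.0976, 0.1516]
tool_rot: [0.272, 0.667, -0.609, -0.331]
ft_force: [-0.4, -0.8, 0.9]
grip_width: 0.0596
```

Request:
move_arm(
  increments=[
    {"grip": 0.3, "linear": [0, 0, 0], "twist": -0.075},
    {"grip": 0.3, "linear": [0, 0, 0], "twist": -0.075},
    {"grip": 0.3, "linear": [0, 0, 0], "twist": -0.075},
    {"grip": 0.3, "linear": [0, 0, 0], "twist": -0.075},
    {"grip": 0.3, "linear": [0, 0, 0], "twist": -0.03},
  ],
)

```text
clock: 6.65
eef_pos: [0.4627, 0.0965, 0.1512]
tool_rot: [0.059, 0.739, -0.665, -0.096]
ft_force: [0.8, -0.1, 0.5]
grip_width: 0.0598
```

```bash
python3 -c "
from h import *
to(.473,.150,.06,86.2);o=bot.get_obs();print(o['joint_pos'].round(3),o['joint_vel'].round(3))"
```

```text
t 6.65 pos [0.4627 0.0965 0.1512] ang -102.78 down [-0.041  0.11  -0.993] F [ 0.8 -0.1  0.5] w 0.0598
units [-0.0224  0.4802 -0.2262] twist -1.6492
[ 0.132  0.259 -0.192  1.146  0.115 -2.791] [-0.005 -0.001 -0.004  0.     0.001 -0.609]
```

Request:
move_arm(
  increments=[
    {"grip": 0.3, "linear": [0, 0, 0], "twist": -0.07},
    {"grip": 0.3, "linear": [0, 0, 0], "twist": -0.07},
    {"grip": 0.3, "linear": [0, 0, 0], "twist": -0.07},
    {"grip": 0.3, "linear": [0, 0, 0], "twist": -0.05},
    {"grip": 0.3, "linear": [0, 0, 0], "twist": 0},
  ],
)

```text
clock: 7.15
eef_pos: [0.4524, 0.1406, 0.1508]
tool_rot: [-0.094, 0.728, -0.674, 0.081]
ft_force: [0.1, -0.2, 0.5]
grip_width: 0.0599
```

```bash
python3 -c "
from h import *
to(.473,.150,.06,86.2);o=bot.get_obs();print(o['joint_pos'].round(3),o['joint_vel'].round(3))"
```

```text
t 7.15 pos [0.4524 0.1406 0.1508] ang -75.73 down [-0.027  0.074 -0.997] F [ 0.1 -0.2  0.5] w 0.0599
units [-0.115   0.4532  0.0154] twist -1.4131
[ 0.251  0.248 -0.205  1.126  0.078 -3.14 ] [-0.047  0.005  0.003  0.004 -0.031  0.008]
```

Request:
move_arm(
  increments=[
    {"grip": 0.3, "linear": [0, 0, 0.15], "twist": -0.05},
    {"grip": 0.3, "linear": [0, 0, 0.15], "twist": -0.05},
    {"grip": 0.3, "linear": [0, 0, 0.1], "twist": -0.02},
    {"grip": 0.3, "linear": [0, 0, 0], "twist": 0},
    {"grip": 0.3, "linear": [0, 0, 0], "twist": 0},
  ],
)

```text
clock: 7.65
eef_pos: [0.4425, 0.1602, 0.1467]
tool_rot: [0.123, -0.693, 0.699, -0.125]
ft_force: [-0.5, -0.1, 0.4]
grip_width: 0.0597
```

```bash
python3 -c "
from h import *
to(.473,.150,.06,86.2);o=bot.get_obs();print(o['joint_pos'].round(3),o['joint_vel'].round(3))"
```

```text
t 7.65 pos [0.4425 0.1602 0.1467] ang -69.83 down [ 0.005 -0.007 -1.   ] F [-0.5 -0.1  0.4] w 0.0597
units [-0.1247  0.4347  0.0968] twist -1.3617
[ 0.353  0.238 -0.227  1.104 -0.009 -3.141] [-0.009  0.001  0.     0.001 -0.003  0.   ]
```

Tilt is gone (0.5°). Now I turn to the mid-range orientation (ang ≈ 86°).

Request:
move_arm(
  increments=[
    {"grip": 0.3, "linear": [0, 0, 0], "twist": 0.075},
    {"grip": 0.3, "linear": [0, 0, 0], "twist": 0.075},
    {"grip": 0.3, "linear": [0, 0, 0], "twist": 0.075},
    {"grip": 0.3, "linear": [0, 0, 0], "twist": 0.075},
    {"grip": 0.3, "linear": [0, 0, 0], "twist": 0.075},
  ],
)

```text
clock: 8.15
eef_pos: [0.4445, 0.156, 0.1469]
tool_rot: [-0.144, -0.69, 0.695, 0.14]
ft_force: [-0.0, -0.2, 0.3]
grip_width: 0.0599
```

Request:
move_arm(
  increments=[
    {"grip": 0.3, "linear": [0, 0, 0], "twist": 0.075},
    {"grip": 0.3, "linear": [0, 0, 0], "twist": 0.075},
    {"grip": 0.3, "linear": [0, 0, 0], "twist": 0.075},
    {"grip": 0.3, "linear": [0, 0, 0], "twist": 0.075},
    {"grip": 0.3, "linear": [0, 0, 0], "twist": 0.075},
  ],
)

```text
clock: 8.65
eef_pos: [0.4467, 0.1512, 0.1472]
tool_rot: [-0.389, -0.591, 0.594, 0.384]
ft_force: [-0.3, 0.2, 0.4]
grip_width: 0.06
```

Request:
move_arm(
  increments=[
    {"grip": 0.3, "linear": [0, 0, 0], "twist": 0.075},
    {"grip": 0.3, "linear": [0, 0, 0], "twist": 0.075},
    {"grip": 0.3, "linear": [0, 0, 0], "twist": 0.075},
    {"grip": 0.3, "linear": [0, 0, 0], "twist": 0.075},
    {"grip": 0.3, "linear": [0, 0, 0], "twist": 0.075},
  ],
)

```text
clock: 9.15
eef_pos: [0.4489, 0.1464, 0.1474]
tool_rot: [0.579, 0.41, -0.41, -0.574]
ft_force: [-0.2, 0.2, -0.2]
grip_width: 0.0599
```

Request:
move_arm(
  increments=[
    {"grip": 0.3, "linear": [0, 0, 0], "twist": 0.075},
    {"grip": 0.3, "linear": [0, 0, 0], "twist": 0.075},
    {"grip": 0.3, "linear": [0, 0, 0], "twist": 0.075},
    {"grip": 0.3, "linear": [0, 0, 0], "twist": 0.075},
    {"grip": 0.3, "linear": [0, 0, 0], "twist": 0.075},
  ],
)

```text
clock: 9.65
eef_pos: [0.451, 0.1415, 0.1477]
tool_rot: [0.689, 0.171, -0.169, -0.684]
ft_force: [-0.3, 0.0, 0.2]
grip_width: 0.0596
```

```bash
python3 -c "
from h import *
to(.473,.150,.06,86.2);o=bot.get_obs();print(o['joint_pos'].round(3),o['joint_vel'].round(3))"
```

```text
t 9.65 pos [0.451  0.1415 0.1477] ang 117.86 down [ 0.004 -0.006 -1.   ] F [-0.3  0.   0.2] w 0.0596
units [ 0.1165  0.4385 -0.0108] twist 0.2763
[ 0.309  0.241 -0.221  1.107 -0.007 -0.178] [-0.024  0.003  0.002  0.002 -0.     1.461]
```

Request:
move_arm(
  increments=[
    {"grip": 0.25, "linear": [0, 0, 0], "twist": 0.07},
    {"grip": 0.25, "linear": [0, 0, 0], "twist": 0.07},
    {"grip": 0.25, "linear": [0, 0, 0], "twist": 0.07},
    {"grip": 0.25, "linear": [0, 0.15, 0], "twist": 0.05},
    {"grip": 0.25, "linear": [0, 0, 0], "twist": 0},
  ],
)

```text
clock: 10.15
eef_pos: [0.4538, 0.1368, 0.118]
tool_rot: [0.708, -0.022, 0.026, -0.705]
ft_force: [-0.8, -0.1, -0.2]
grip_width: 0.064
```

```bash
python3 -c "
from h import *
to(.473,.150,.05,86.2)"
```

```text
t 10.15 pos [0.4538 0.1368 0.118 ] ang 86.1 down [ 0.006 -0.005 -1.   ] F [-0.8 -0.1 -0.2] w 0.064
units [0.0892 0.3402 0.0741] twist -0.0009
```

Request:
move_arm(
  increments=[
    {"grip": 0.25, "linear": [0.09, 0.1, 0.074], "twist": 0},
    {"grip": 0.25, "linear": [0, 0.15, 0], "twist": 0},
    {"grip": 0.25, "linear": [0, 0.15, 0], "twist": 0},
    {"grip": 0.25, "linear": [0, 0.06, 0], "twist": 0},
    {"grip": 0.25, "linear": [0, 0, 0], "twist": 0},
  ],
)

```text
clock: 10.65
eef_pos: [0.4796, 0.1484, 0.0288]
tool_rot: [0.708, -0.018, 0.028, -0.706]
ft_force: [-0.2, -1.6, -0.1]
grip_width: 0.0637
```

```bash
python3 - <<'E'
from h import *
to(.473,.150,.0,86.2)
im,d,K,W=cam("wrist"); cv2.imwrite("pics/w2.png",im)
E
```

```text
t 10.65 pos [0.4796 0.1484 0.0288] ang 86.29 down [ 0.013 -0.003 -1.   ] F [-0.2 -1.6 -0.1] w 0.0637
units [-0.0355  0.1437  0.0063] twist 0.0008
```

View pics/w2.png

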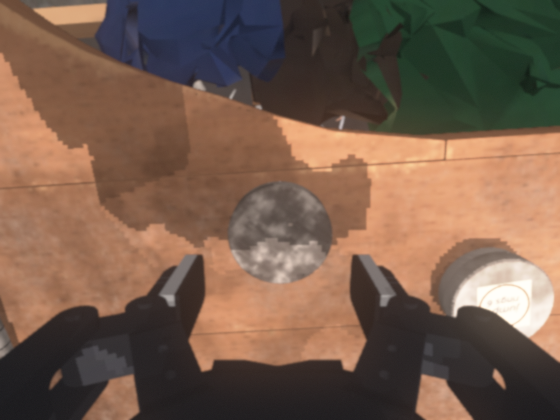

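The block sits centred between the fingers at (280,232); the tin is well clear at right. I correct x and descend.

Request:
move_arm(
  increments=[
    {"grip": 0.25, "linear": [-0.036, 0.04, 0.006], "twist": 0},
    {"grip": 0.25, "linear": [0, 0.05, 0], "twist": 0},
    {"grip": 0.25, "linear": [0, 0.04, 0], "twist": 0},
    {"grip": 0.25, "linear": [0, 0.01, 0], "twist": 0},
    {"grip": 0.25, "linear": [0, 0, 0], "twist": 0},
  ],
)

```text
clock: 11.2
eef_pos: [0.476, 0.1511, 0.0039]
tool_rot: [-0.706, 0.015, -0.03, 0.707]
ft_force: [0.1, 0.4, -0.4]
grip_width: 0.0641
```

```bash
python3 -c "
from h import *
to(.473,.150,.0,86.2)"
```

```text
t 11.2 pos [0.476  0.1511 0.0039] ang 86.34 down [ 0.022  0.    -1.   ] F [ 0.1  0.4 -0.4] w 0.0641
units [-0.0152  0.019  -0.0066] twist 0.0013
```

Request:
move_arm(
  increments=[
    {"grip": 0.25, "linear": [-0.015, 0.015, -0.006], "twist": 0},
    {"grip": 0.25, "linear": [0, 0.01, 0], "twist": 0},
    {"grip": 0.25, "linear": [0, 0.005, 0], "twist": 0},
    {"grip": 1, "linear": [0, 0, 0], "twist": 0},
    {"grip": 1, "linear": [0, 0, 0], "twist": 0},
  ],
)

```text
clock: 11.7
eef_pos: [0.4734, 0.1502, -0.0017]
tool_rot: [-0.706, 0.014, -0.031, 0.707]
ft_force: [-1.4, -2.0, 3.4]
grip_width: 0.0499
```

Request:
move_arm(
  increments=[
    {"grip": 1, "linear": [0, 0, 0], "twist": 0},
    {"grip": 1, "linear": [0, -0.02, 0], "twist": 0},
    {"grip": 1, "linear": [0, -0.06, 0], "twist": 0},
    {"grip": 1, "linear": [0, -0.06, 0], "twist": 0},
    {"grip": 1, "linear": [0, 0, 0], "twist": 0},
  ],
)

```text
clock: 12.2
eef_pos: [0.4718, 0.1499, 0.0276]
tool_rot: [-0.707, 0.015, -0.03, 0.707]
ft_force: [-0.8, 0.4, -1.5]
grip_width: 0.0499
```

```bash
python3 - <<'E'
from h import *
to(.551,-.2185,.1,86.2)
im,d,K,W=cam("wrist"); cv2.imwrite("pics/w3.png",im)
E
```

```text
t 12.2 pos [0.4718 0.1499 0.0276] ang 86.35 down [ 0.021 -0.    -1.   ] F [-0.8  0.4 -1.5] w 0.0499
units [ 0.5197 -0.3532 -1.8126] twist 0.0013
```

View pics/w3.png

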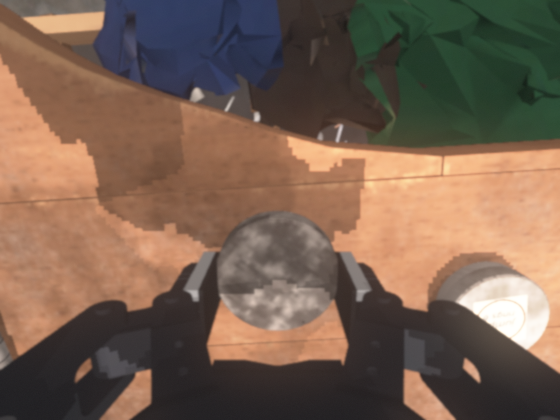

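Block held at (277,271), level between the pads. Now I lift and carry it to the tray.

Request:
move_arm(
  increments=[
    {"grip": 1, "linear": [0, -0.15, -0.1], "twist": 0},
    {"grip": 1, "linear": [0.06, -0.15, -0.15], "twist": 0},
    {"grip": 1, "linear": [0.07, -0.05, -0.22], "twist": 0},
    {"grip": 1, "linear": [0.07, 0, -0.23], "twist": 0},
    {"grip": 1, "linear": [0.07, 0, -0.23], "twist": 0},
  ],
)

```text
clock: 12.75
eef_pos: [0.5124, -0.0394, 0.0992]
tool_rot: [-0.707, 0.011, -0.024, 0.707]
ft_force: [1.5, 0.8, -2.8]
grip_width: 0.0501
```

Request:
move_arm(
  increments=[
    {"grip": 1, "linear": [0.07, 0, -0.23], "twist": 0},
    {"grip": 1, "linear": [0.07, 0, -0.23], "twist": 0},
    {"grip": 1, "linear": [0.06, 0, -0.23], "twist": 0},
    {"grip": 1, "linear": [0.05, 0, -0.2], "twist": 0},
    {"grip": 1, "linear": [0, 0, 0], "twist": 0},
  ],
)

```text
clock: 13.25
eef_pos: [0.5545, -0.2334, 0.0986]
tool_rot: [0.708, -0.013, 0.027, -0.706]
ft_force: [-1.2, 0.8, -1.9]
grip_width: 0.0499
```

```bash
python3 - <<'E'
from h import *
to(.551,-.2185,.09,86.2)
im,d,K,W=cam("wrist"); cv2.imwrite("pics/w4.png",im); np.savez("w4",im=im,d=d,K=K,W=W)
E
```

```text
t 13.25 pos [ 0.5545 -0.2334  0.0986] ang 86.78 down [ 0.02  -0.003 -1.   ] F [-1.2  0.8 -1.9] w 0.0499
units [-0.0227  0.0426  0.0734] twist 0.005
```

View pics/w4.png

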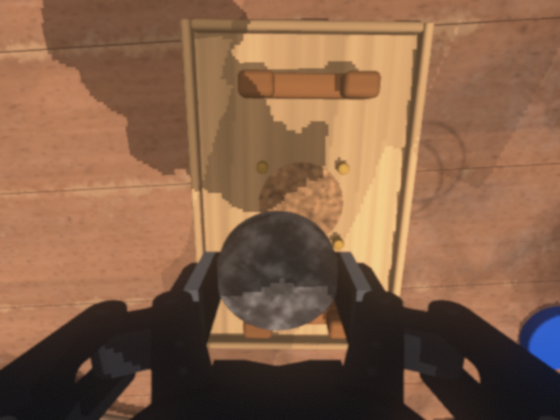

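Pegs show at (262,167), (342,168) and (338,244), with the cork disc behind the held block. The midpoint of the diagonal pegs gives the tray centre.

```bash
python3 - <<'E'
from h import *
a=np.load("w4.npz"); im=a["im"]
hs=cv2.cvtColor(im,cv2.COLOR_BGR2HSV)
for u,v in((262,167),(342,168),(338,244)):
    s=hs[v-9:v+10,u-9:u+10]; m=(s[...,1]>150)&(s[...,0]>15); y,x=np.nonzero(m); print(len(x),x.mean()+u-9,y.mean()+v-9)
p=ray(a["K"],a["W"],[(262,167),(342,168),(338,244)],.018)
print(p.round(4)); print("c",(p[0]+p[2])/2, np.linalg.norm(p[0]-p[1]),np.linalg.norm(p[2]-p[1]), np.degrees(np.arctan2(*(p[1]-p[0])[[1,0]])),np.degrees(np.arctan2(*(p[2]-p[1])[[1,0]])))
# held block centre (bottom face plane approx): pixel of centre at top face
o=bot.get_obs(); print("block", ray(a["K"],a["W"],[(277.5,270)],o["eef_pos"][2]+.0017+.012))
E
```

```text
89 261.685393258427 167.02247191011236
94 342.79787234042556 168.0
77 337.7792207792208 243.57142857142858
[[ 0.5224 -0.2407  0.018 ]
 [ 0.5261 -0.1883  0.018 ]
 [ 0.5797 -0.1912  0.018 ]]
c [ 0.55106878 -0.21599354  0.018     ] 0.05258395502320615 0.05377050408486327 86.01571893160393 -3.151871686338159
block [[ 0.55014719 -0.23215126  0.11191746]]
```

Request:
move_arm(
  increments=[
    {"grip": 1, "linear": [-0.012, 0, 0.081], "twist": 0},
    {"grip": 1, "linear": [-0.005, 0.1, 0], "twist": 0},
    {"grip": 1, "linear": [0, 0.1, 0], "twist": 0},
    {"grip": 1, "linear": [0, 0.08, 0], "twist": 0},
    {"grip": 1, "linear": [0, 0, 0], "twist": 0},
  ],
)

```text
clock: 13.8
eef_pos: [0.5491, -0.2027, 0.0396]
tool_rot: [-0.705, 0.012, -0.021, 0.709]
ft_force: [-1.2, 0.2, -2.1]
grip_width: 0.0498
```

```bash
python3 - <<'E'
from h import *
to(.553,-.2172,.0085,86.2)
E
```

```text
t 13.8 pos [ 0.5491 -0.2027  0.0396] ang 87.32 down [ 0.013  0.006 -1.   ] F [-1.2  0.2 -2.1] w 0.0498
units [ 0.021   0.1552 -0.0727] twist 0.0098
```

Request:
move_arm(
  increments=[
    {"grip": 1, "linear": [0.01, 0, -0.036], "twist": 0.01},
    {"grip": 1, "linear": [0.01, 0, -0.036], "twist": 0},
    {"grip": 1, "linear": [0, 0, 0], "twist": 0},
    {"grip": 1, "linear": [0, 0.03, 0], "twist": 0},
    {"grip": 1, "linear": [0, 0, 0], "twist": 0},
  ],
)

```text
clock: 14.3
eef_pos: [0.5544, -0.2148, 0.0366]
tool_rot: [-0.705, 0.017, -0.028, 0.709]
ft_force: [-0.7, 0.4, -1.3]
grip_width: 0.0492
```

```bash
python3 - <<'E'
from h import *
to(.553,-.2172,.0085,86.2)
E
```

```text
t 14.3 pos [ 0.5544 -0.2148  0.0366] ang 86.36 down [ 0.017  0.005 -1.   ] F [-0.7  0.4 -1.3] w 0.0492
units [-0.0083  0.1403 -0.0133] twist 0.0014
```

Request:
move_arm(
  increments=[
    {"grip": 1, "linear": [-0.008, 0.03, -0.013], "twist": 0},
    {"grip": 1, "linear": [0, 0.05, 0], "twist": 0},
    {"grip": 1, "linear": [0, 0.03, 0], "twist": 0},
    {"grip": 1, "linear": [0, 0.01, 0], "twist": 0},
    {"grip": 1, "linear": [0, 0, 0], "twist": 0},
  ],
)

```text
clock: 14.8
eef_pos: [0.5523, -0.2177, 0.01]
tool_rot: [-0.705, 0.017, -0.028, 0.709]
ft_force: [-0.6, 0.0, -1.0]
grip_width: 0.0502
```

```bash
python3 - <<'E'
from h import *
to(.553,-.2172,.0075,86.2)
im,d,K,W=cam("wrist"); cv2.imwrite("pics/w5.png",im[150:420,130:430]); np.savez("w5",im=im,d=d,K=K,W=W)
E
```

```text
t 14.8 pos [ 0.5523 -0.2177  0.01  ] ang 86.3 down [ 0.016  0.005 -1.   ] F [-0.6  0.  -1. ] w 0.0502
units [0.0031 0.0124 0.0029] twist 0.0009
```

View pics/w5.png

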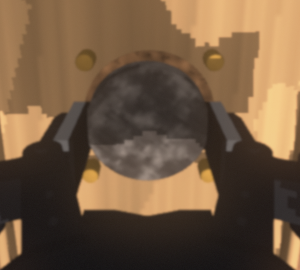

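Block over the cork, all four pegs round it at crop (86,60), (214,61), (91,168), (207,168); block at (149,120).

```bash
python3 - <<'E'
from h import *
a=np.load("w5.npz"); o=np.array([130,150]); f=lambda p,z: ray(a["K"],a["W"],np.array(p)+o,z).round(4)
print(f([(86,60),(214,61),(91,166),(207,166)],.018), f([(149,120)],.0237), "cork near edge",f([(149,51)],.009),"block near edge bottom",f([(149,63)],.0237))
E
```

```text
[[ 0.5219 -0.24    0.018 ]
 [ 0.5259 -0.1877  0.018 ]
 [ 0.5716 -0.2436  0.018 ]
 [ 0.5752 -0.1914  0.018 ]] [[ 0.5478 -0.2159  0.0237]] cork near edge [[ 0.5223 -0.2141  0.009 ]] block near edge bottom [[ 0.5232 -0.2144  0.0237]]
```

Block is within about 3 mm of the peg centre. I lower and release.

Request:
move_arm(
  increments=[
    {"grip": 1, "linear": [0.01, 0.012, 0.002], "twist": 0},
    {"grip": 1, "linear": [0, 0.005, 0], "twist": 0},
    {"grip": 1, "linear": [0, 0, 0], "twist": 0},
    {"grip": 0.1, "linear": [0, 0, 0], "twist": 0},
    {"grip": 0.1, "linear": [0, 0, 0], "twist": 0},
  ],
)

```text
clock: 15.35
eef_pos: [0.5561, -0.2177, 0.0078]
tool_rot: [-0.705, 0.016, -0.029, 0.708]
ft_force: [0.8, -0.4, 0.5]
grip_width: 0.0762
```

Request:
move_arm(
  increments=[
    {"grip": 0.1, "linear": [0, 0, 0], "twist": 0},
    {"grip": 0.1, "linear": [0, -0.1, 0], "twist": 0},
    {"grip": 0.1, "linear": [0, -0.2, 0], "twist": 0},
    {"grip": 0.1, "linear": [0, -0.2, 0], "twist": 0},
    {"grip": 0.1, "linear": [0, 0, 0], "twist": 0},
  ],
)

```text
clock: 15.85
eef_pos: [0.554, -0.2181, 0.1113]
tool_rot: [-0.705, 0.016, -0.029, 0.708]
ft_force: [1.2, -0.0, -1.1]
grip_width: 0.0767
```

```bash
python3 - <<'E'
from h import *
to(.5095,-.0166,.09,98.7)
im,d,K,W=cam("wrist"); cv2.imwrite("pics/w6.png",im); np.savez("w6",im=im,d=d,K=K,W=W)
P=cloud(d,K,W); H=P[...,2]; m=(H>.0155)&(H<.026)&(np.hypot(P[...,0]-.551,P[...,1]+.216)<.032)&(cv2.cvtColor(im,cv2.COLOR_BGR2HSV)[...,1]<110)
q=P[m]; print(m.sum(),q.mean(0),cv2.minEnclosingCircle(q[:,:2].astype(np.float32)))
r=np.linalg.lstsq(np.c_[q[:,:2]-q[:,:2].mean(0),np.ones(len(q))],q[:,2],rcond=None)[0]; print("tilt",r)
E
```

```text
t 15.85 pos [ 0.554  -0.2181  0.1113] ang 86.32 down [ 0.018  0.004 -1.   ] F [ 1.2 -0.  -1.1] w 0.0767
units [-0.2887  0.1066  0.9907] twist -0.108
4016 [ 0.55293254 -0.2164705   0.02002621] ((0.5542568564414978, -0.21638831496238708), 0.026597918942570686)
tilt [0.00405419 0.00101901 0.02002621]
```

View pics/w6.png

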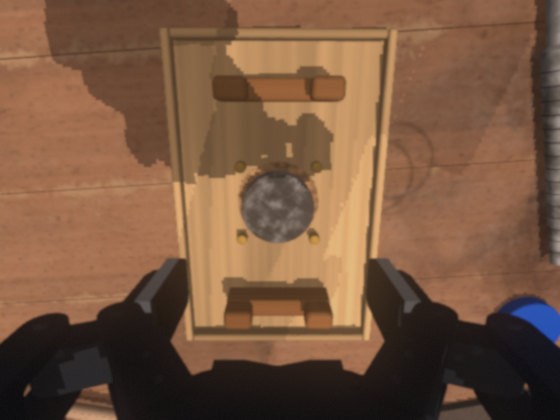

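Block lies flat within the pegs at (278,207); depth top 20.0 mm, tilt under 0.3°. Now the mandrel.

Request:
move_arm(
  increments=[
    {"grip": 0.2, "linear": [-0.06, 0, 0.2], "twist": 0},
    {"grip": 0.2, "linear": [-0.06, 0, 0.21], "twist": 0},
    {"grip": 0.2, "linear": [-0.06, 0, 0.21], "twist": 0},
    {"grip": 0.2, "linear": [-0.06, 0, 0.2], "twist": 0},
    {"grip": 0.2, "linear": [-0.03, 0, 0.1], "twist": 0},
  ],
)

```text
clock: 16.4
eef_pos: [0.5085, -0.0284, 0.1053]
tool_rot: [-0.705, 0.021, -0.03, 0.709]
ft_force: [-0.1, -0.5, 0.0]
grip_width: 0.0685
```

Request:
move_arm(
  increments=[
    {"grip": 0.2, "linear": [0, 0, 0], "twist": -0.06},
    {"grip": 0.2, "linear": [0, 0, 0], "twist": -0.05},
    {"grip": 0.2, "linear": [0, 0, 0], "twist": 0},
    {"grip": 0.2, "linear": [0, 0, 0], "twist": 0},
    {"grip": 0.2, "linear": [0, 0, 0], "twist": 0},
  ],
)

```text
clock: 16.9
eef_pos: [0.5039, -0.0238, 0.1011]
tool_rot: [-0.703, -0.058, 0.054, 0.707]
ft_force: [0.2, -0.0, 0.9]
grip_width: 0.0683
```

```bash
python3 - <<'E'
from h import *
to(.5095,-.0166,.05,98.7)
im,d,K,W=cam("wrist"); np.savez("w7",im=im,d=d,K=K,W=W); cv2.imwrite("pics/w7.png",im)
P=cloud(d,K,W); H=P[...,2]; m=((H>.008)&(H<.04)&(abs(P[...,1]+.017)<.06)&(P[...,0]>.38)).astype(np.uint8); m[250:, :235]=0; m[250:,325:]=0
n,l,st,_=cv2.connectedComponentsWithStats(m); k=1+st[1:,4].argmax(); q=P[l==k]; print(st[k],cv2.minAreaRect(q[:,:2].astype(np.float32)),q.min(0),q.max(0))
for x in(.42,.46,.5,.54):
    s=q[abs(q[:,0]-x)<.004]; print(x,(s[:,1].min()+s[:,1].max())/2, np.ptp(s[:,1]),s[:,2].max())
E
```

```text
t 16.9 pos [ 0.5039 -0.0238  0.1011] ang 99.07 down [ 0.005  0.006 -1.   ] F [ 0.2 -0.   0.9] w 0.0683
units [0.0319 0.256  0.0299] twist 0.0032
[ 269   62   34  288 6762] ((0.5109279155731201, -0.016473881900310516), (0.21041181683540344, 0.02241451106965542), 8.205116271972656) [ 0.406013   -0.03969654  0.00924466] [0.6151462  0.00423357 0.02349389]
0.42 -0.030209996206446942 0.01676934425945522 0.01994452685793366
0.46 -0.023684445763509365 0.02266498629263242 0.02312420778686236
0.5 -0.018116895272224386 0.02026066869962901 0.021938570158134663
0.54 -0.012169100833878906 0.016936144390141468 0.019878483374804412
```

View pics/w7.png

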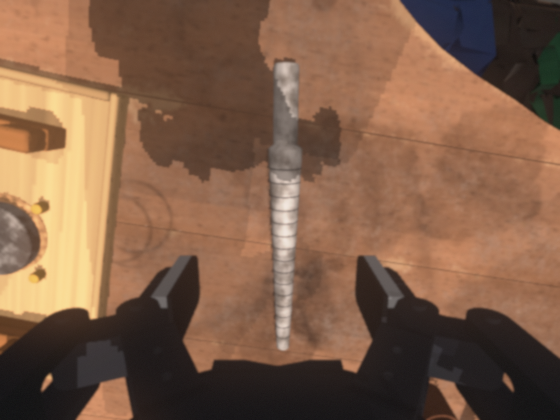

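Mandrel at columns 272–300, rows 60–350, centred between the fingers; centre (0.511,-0.0165), 8.3°. I descend in two stages.

Request:
move_arm(
  increments=[
    {"grip": 0.2, "linear": [0.03, 0.05, 0.03], "twist": 0},
    {"grip": 0.2, "linear": [0, 0.15, 0], "twist": 0},
    {"grip": 0.2, "linear": [0, 0.12, 0], "twist": 0},
    {"grip": 0.2, "linear": [0, 0, 0], "twist": 0},
    {"grip": 0.2, "linear": [0, 0, 0], "twist": 0},
  ],
)

```text
clock: 17.45
eef_pos: [0.512, -0.0162, 0.0344]
tool_rot: [-0.703, -0.057, 0.051, 0.707]
ft_force: [0.8, -0.6, -0.5]
grip_width: 0.0687
```

```bash
python3 - <<'E'
from h import *
to(.51,-.0166,.003,98.3)
E
```

```text
t 17.45 pos [ 0.512  -0.0162  0.0344] ang 98.79 down [ 0.009  0.007 -1.   ] F [ 0.8 -0.6 -0.5] w 0.0687
units [-0.0119  0.1571 -0.0014] twist 0.0043
```

Request:
move_arm(
  increments=[
    {"grip": 0.2, "linear": [-0.012, 0.05, -0.001], "twist": 0.004},
    {"grip": 0.2, "linear": [0, 0.06, 0], "twist": 0},
    {"grip": 0.2, "linear": [0, 0.03, 0], "twist": 0},
    {"grip": 0.2, "linear": [0, 0.01, 0], "twist": 0},
    {"grip": 0.2, "linear": [0, 0, 0], "twist": 0},
  ],
)

```text
clock: 17.95
eef_pos: [0.512, -0.0165, 0.0043]
tool_rot: [-0.703, -0.056, 0.046, 0.707]
ft_force: [-0.0, 0.0, -0.8]
grip_width: 0.0685
```

```bash
python3 - <<'E'
from h import *
to(.51,-.0166,.003,98.3)
E
```

```text
t 17.95 pos [ 0.512  -0.0165  0.0043] ang 98.24 down [ 0.013  0.007 -1.   ] F [-0.   0.  -0.8] w 0.0685
units [-0.0098  0.0061  0.0011] twist -0.0005
```

Request:
move_arm(
  increments=[
    {"grip": 1, "linear": [0, 0, 0], "twist": 0},
    {"grip": 1, "linear": [0, 0, 0], "twist": 0},
    {"grip": 1, "linear": [0, 0, 0], "twist": 0},
    {"grip": 1, "linear": [0, 0, 0], "twist": 0},
    {"grip": 1, "linear": [0, 0, 0], "twist": 0},
  ],
)

```text
clock: 18.45
eef_pos: [0.5128, -0.0167, 0.0055]
tool_rot: [-0.703, -0.056, 0.045, 0.707]
ft_force: [0.1, 0.4, -3.0]
grip_width: 0.0154
```

Request:
move_arm(
  increments=[
    {"grip": 1, "linear": [0, 0, 0], "twist": 0},
    {"grip": 1, "linear": [0, 0, 0], "twist": 0},
    {"grip": 1, "linear": [0, -0.04, 0], "twist": 0},
    {"grip": 1, "linear": [0, -0.08, 0], "twist": 0},
    {"grip": 1, "linear": [0, 0, 0], "twist": 0},
  ],
)

```text
clock: 18.95
eef_pos: [0.5111, -0.0168, 0.0296]
tool_rot: [-0.703, -0.055, 0.046, 0.707]
ft_force: [0.7, -0.9, -3.1]
grip_width: 0.0157
```

```bash
python3 - <<'E'
from h import *
to(.553,-.2164,.12,86.3)
im,d,K,W=cam("wrist"); P=cloud(d,K,W)
m=(P[...,2]>.01)&(P[...,2]<.09)&(abs(P[...,1]+.0165)<.03)&(P[...,0]<.5)&(P[...,0]>.38)
m[:, :240]=0;m[:,320:]=0
q=P[m]
for x in(.42,.44,.46,.48): s=q[abs(q[:,0]-x)<.004]; print(x,s[:,1].mean(),s[:,2].max(),len(s))
E
```

```text
t 18.95 pos [ 0.5111 -0.0168  0.0296] ang 98.24 down [ 0.012  0.007 -1.   ] F [ 0.7 -0.9 -3.1] w 0.0157
units [ 0.0702 -0.4563 -1.0157] twist 0.1042
0.42 -0.029569472948226184 0.04473214692535005 1136
0.44 -0.026499569228701392 0.04445592262289788 997
0.46 -0.02351548699496657 0.04784147200735811 1222
0.48 -0.020671328524924062 0.046851603981565904 985
```

Mandrel held level (size change along it matches the earlier profile). I lift and carry it, and refine the saddle positions from the earlier picture.

Request:
move_arm(
  increments=[
    {"grip": 1, "linear": [0, -0.2, 0], "twist": 0},
    {"grip": 1, "linear": [0, -0.2, 0], "twist": 0.04},
    {"grip": 1, "linear": [0.01, -0.05, -0.15], "twist": 0.04},
    {"grip": 1, "linear": [0.02, 0, -0.2], "twist": 0.02},
    {"grip": 1, "linear": [0.02, 0, -0.2], "twist": 0},
  ],
)

```text
clock: 19.5
eef_pos: [0.5157, -0.1252, 0.1174]
tool_rot: [-0.704, 0.018, -0.02, 0.71]
ft_force: [1.3, -0.8, -3.2]
grip_width: 0.0154
```

```bash
python3 - <<'E'
from h import *
to(.551,-.2165,.12,86.3)
for f in("w6","top"):
    a=np.load(f+".npz"); P=cloud(a["d"],a["K"],a["W"]); ex=np.array([.061,-.998]); ey=np.array([.998,.061*-1])
    D=P[...,:2]-np.array([.551,-.2165]); X=D@np.array([-.0628,-.998]); Y=D@np.array([.998,-.0628])
    for s in(-1,1):
        m=(abs(Y-78*s/1000)<.016)&(abs(X)<.055)&(P[...,2]>.036)&(P[...,2]<.06)
        l,r=X[m&(X<0)],X[m&(X>0)]
        print(f,s,m.sum(),"X",[v.round(4) for v in (l.min(),l.max(),r.min(),r.max())],"Y",Y[m].min().round(4),Y[m].max().round(4),"z",np.median(P[...,2][m]).round(4))
E
```

```text
t 19.5 pos [ 0.5157 -0.1252  0.1174] ang 86.91 down [ 0.003  0.008 -1.   ] F [ 1.3 -0.8 -3.2] w 0.0154
units [ 0.2007 -0.0164 -0.4461] twist 0.0054
w6 -1 1728 X [np.float64(-0.0401), np.float64(-0.02), np.float64(0.0178), np.float64(0.0378)] Y -0.0842 -0.0703 z 0.0446
w6 1 1234 X [np.float64(-0.0396), np.float64(-0.0195), np.float64(0.0184), np.float64(0.0385)] Y 0.0707 0.0857 z 0.0442
top -1 101 X [np.float64(-0.0398), np.float64(-0.0209), np.float64(0.0175), np.float64(0.0375)] Y -0.0848 -0.0718 z 0.0454
top 1 96 X [np.float64(-0.0398), np.float64(-0.0203), np.float64(0.0175), np.float64(0.0364)] Y 0.0699 0.084 z 0.0456
```

Request:
move_arm(
  increments=[
    {"grip": 1, "linear": [0.09, 0, -0.2], "twist": 0},
    {"grip": 1, "linear": [0.06, 0, -0.14], "twist": 0.005},
    {"grip": 1, "linear": [0.02, 0, -0.04], "twist": 0},
    {"grip": 1, "linear": [0, 0, 0], "twist": 0},
    {"grip": 1, "linear": [0, 0, 0], "twist": 0},
  ],
)

```text
clock: 20.0
eef_pos: [0.5434, -0.2096, 0.1128]
tool_rot: [-0.703, 0.026, -0.024, 0.71]
ft_force: [-0.5, 0.5, -2.6]
grip_width: 0.0156
```

```bash
python3 - <<'E'
from h import *
to(.552,-.2155,.055,86.4)
E
```

```text
t 20.0 pos [ 0.5434 -0.2096  0.1128] ang 85.95 down [-0.002  0.01  -1.   ] F [-0.5  0.5 -2.6] w 0.0156
units [ 0.0459  0.2888 -0.0292] twist -0.0039
```

Request:
move_arm(
  increments=[
    {"grip": 1, "linear": [0.04, 0, -0.028], "twist": -0.004},
    {"grip": 1, "linear": [0.006, 0.08, 0], "twist": 0},
    {"grip": 1, "linear": [0, 0.1, 0], "twist": 0},
    {"grip": 1, "linear": [0, 0.05, 0], "twist": 0},
    {"grip": 1, "linear": [0, 0, 0], "twist": 0},
  ],
)

```text
clock: 20.5
eef_pos: [0.5536, -0.2102, 0.0659]
tool_rot: [-0.703, 0.019, -0.018, 0.711]
ft_force: [-0.5, 1.0, -3.3]
grip_width: 0.0153
```

```bash
python3 - <<'E'
from h import *
to(.552,-.2155,.034,86.4)
im,d,K,W=cam("wrist"); cv2.imwrite("pics/w8.png",im)
E
```

```text
t 20.5 pos [ 0.5536 -0.2102  0.0659] ang 86.99 down [-0.002  0.011 -1.   ] F [-0.5  1.  -3.3] w 0.0153
units [-0.0062  0.1595 -0.0285] twist 0.0051
```

View pics/w8.png

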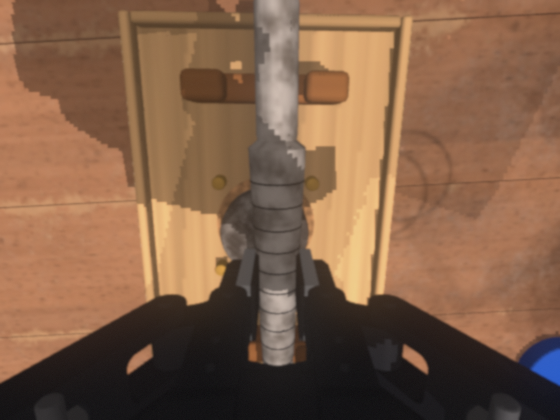

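Mandrel is above the notches, about 5 mm to the +y side as the pose says. I correct and lower.

Request:
move_arm(
  increments=[
    {"grip": 1, "linear": [-0.006, 0, -0.028], "twist": 0.005},
    {"grip": 1, "linear": [0, 0.03, 0], "twist": 0},
    {"grip": 1, "linear": [0, 0.03, 0], "twist": 0},
    {"grip": 1, "linear": [0, 0, 0], "twist": 0},
    {"grip": 1, "linear": [0, 0, 0], "twist": 0},
  ],
)

```text
clock: 21.05
eef_pos: [0.5544, -0.2167, 0.0567]
tool_rot: [-0.704, 0.021, -0.023, 0.71]
ft_force: [0.8, 0.5, -3.0]
grip_width: 0.0156
```

```bash
python3 - <<'E'
from h import *
to(.552,-.2155,.034,86.4)
E
```

```text
t 21.05 pos [ 0.5544 -0.2167  0.0567] ang 86.41 down [ 0.003  0.009 -1.   ] F [ 0.8  0.5 -3. ] w 0.0156
units [-0.0126  0.1134  0.004 ] twist 0.0001
```

Request:
move_arm(
  increments=[
    {"grip": 1, "linear": [-0.012, 0.03, 0.004], "twist": 0},
    {"grip": 1, "linear": [0, 0.04, 0], "twist": 0},
    {"grip": 1, "linear": [0, 0.03, 0], "twist": 0},
    {"grip": 1, "linear": [0, 0.01, 0], "twist": 0},
    {"grip": 1, "linear": [0, 0, 0], "twist": 0},
  ],
)

```text
clock: 21.55
eef_pos: [0.5521, -0.2156, 0.0334]
tool_rot: [-0.704, 0.021, -0.024, 0.71]
ft_force: [-0.9, -0.3, 3.2]
grip_width: 0.0154
```

```bash
python3 - <<'E'
from h import *
to(.552,-.2155,.033,86.4)
E
```

```text
t 21.55 pos [ 0.5521 -0.2156  0.0334] ang 86.4 down [ 0.004  0.008 -1.   ] F [-0.9 -0.3  3.2] w 0.0154
units [-0.0004  0.0021  0.0004] twist -0.0
```

Seated (force went from -3 to +3 N). Release and rise.

Request:
move_arm(
  increments=[
    {"grip": 0.45, "linear": [0, 0, 0], "twist": 0},
    {"grip": 0.45, "linear": [0, 0, 0], "twist": 0},
    {"grip": 0.45, "linear": [0, 0, 0], "twist": 0},
    {"grip": 0.45, "linear": [0, 0, 0], "twist": 0},
    {"grip": 0.45, "linear": [0, -0.05, 0], "twist": 0},
  ],
)

```text
clock: 22.05
eef_pos: [0.5527, -0.2158, 0.0442]
tool_rot: [-0.704, 0.02, -0.024, 0.71]
ft_force: [-1.0, 0.6, -0.5]
grip_width: 0.0469
```

Request:
move_arm(
  increments=[
    {"grip": 0.45, "linear": [0, -0.15, 0], "twist": 0},
    {"grip": 0.45, "linear": [0, -0.2, 0], "twist": 0},
    {"grip": 0.45, "linear": [0, -0.2, 0], "twist": 0},
    {"grip": 0.45, "linear": [0, -0.1, 0], "twist": 0},
    {"grip": 0.45, "linear": [0, 0, 0], "twist": 0},
  ],
)

```text
clock: 22.55
eef_pos: [0.5522, -0.217, 0.183]
tool_rot: [-0.704, 0.019, -0.025, 0.709]
ft_force: [-0.0, 0.1, -0.2]
grip_width: 0.047
```

```bash
python3 - <<'E'
from h import *
to(.552,-.2155,.033,86.4)
im,d,K,W=cam("wrist"); cv2.imwrite("pics/w9.png",im)
P=cloud(d,K,W); D=P[...,:2]-np.array([.551,-.2155]); X=D@np.array([-.0628,-.998]); Y=D@np.array([.998,-.0628])
m=(abs(X)<.016)&(abs(Y)<.12)&(P[...,2]>.035)&(P[...,2]<.056)
print("Y",Y[m].min(),Y[m].max())
for y in(-.09,-.078,-.04,0,.04,.078,.09):
    s=m&(abs(Y-y)<.004)
    if s.any(): print(y,"X mid",((X[s].min()+X[s].max())/2).round(4),"ztop",P[...,2][s].max().round(4))
b=(np.hypot(X,Y)<.03)&(P[...,2]>.016)&(P[...,2]<.025); print("block z",np.median(P[...,2][b]),b.sum())
E
```

```text
t 22.55 pos [ 0.5522 -0.217   0.183 ] ang 86.41 down [ 0.008  0.007 -1.   ] F [-0.   0.1 -0.2] w 0.047
units [-0.0074  0.7502  0.0021] twist 0.0001
Y -0.10586324805065489 0.10499002936468567
-0.09 X mid -0.0009 ztop 0.0484
-0.078 X mid -0.0009 ztop 0.0482
-0.04 X mid -0.0013 ztop 0.0511
0 X mid -0.0009 ztop 0.0497
0.04 X mid -0.0013 ztop 0.0472
0.078 X mid -0.0013 ztop 0.0452
0.09 X mid -0.0018 ztop 0.0449
block z 0.02002095554164257 1307
```

View pics/w9.png

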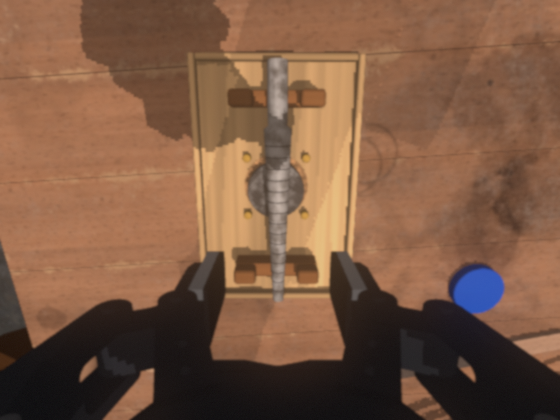

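The mandrel lies in both notches, centred within 1 mm (Y from -106 to +105 mm). The block sits flat under it at (276,190) among the pegs, and the gripper is clear.

```bash
python3 -c "
from workcell import bot
print(bot.job_done())"
```

```text
the job is handed in; nothing more can be done
None
```

The kit tray is made up and handed in at about 22.6 s of the 51 s allowed. The dark steel bench block went in first, lying flat on the cork between the four pegs. The ring mandrel then went into both notched saddles, bridging over it.

**Last checks:**
- **Block:** its top is at 20.0 mm. Before the mandrel went in, it measured less than 0.3° of tilt and was about 2–3 mm off the tray centre.
- **Mandrel:** it is centred along the tray to within 1 mm and sideways to within 2 mm, in both notches.
- **Gripper:** it is well clear of everything, and the force reading was about 0 N.

**What went wrong on the way:** early on the last joint reached its range limit and the tool tilted about 7°. I corrected that before grasping anything. The joint stopped at the limit, reading up to 3.141 rad against a stated 3.14, so I can't rule out that it counts as passing the range.

No other check failed or disagreed. The wrist and top cameras differed by about 2.5 mm on the tray centre; both the peg gaps and the notch slack allow for that.

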